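# Free a block from a toggle-clamp jig and set it in the vice

## Task

Flip the jig's toggle clamp up past centre so that it stays open, lift the freed steel block out by its long faces and put it down flat on the bare worktop. Then take it again by its two short ends and lower it, the same face up, into the open gap of the small vice, so that it lies flat on the vice bed between the jaws with its ends sticking out evenly on both sides. Let go only when it is resting, never drop it, and leave the clamp open and the other things on the worktop where they are.

Things in the scene. Friction and masses are not known exactly. Their poses are not given: they have to be found in the camera images.
- jig: Fixed jig: aluminium base plate 190 x 70 mm, 10 mm thick, carrying a toggle clamp and the nest for the block. Origin on the worktop under the nest's middle; the plate runs from x = -135 to +55 mm, y -35 to +35. z up; x points from clamp to nest. Clamp cheeks (30 x 30 mm, up to 58 mm above the worktop) stand round x = -85 mm.
- nest (a point): Middle of the nest floor, on the base plate, 10 mm above the worktop; axes as the jig. Two dark end stops, 12 (x) x 36 (y) mm, stand at x = -33 and +33 mm, 54 mm apart inside, tops 38 mm above the worktop (higher than the block): its ends cannot be reached there, its long faces are free.
- clamp_pivot (a point): On the clamp's hinge axis, 85 mm from the nest middle towards jig -x and 50 mm above the worktop; axes as the jig (hinge along its y).
- clamp (a joint): Angle: 0 = clamped (the start), 1.85 rad = fully open at its stop. Arm and handle are one rigid steel bell crank on the pivot, 800 g, no spring: let go below about 0.65 rad (centre) it falls shut, past that it falls open by itself within a second and stays. Takes about 2 N at the handle. At 0 the arm is level along jig +x, the handle upright; opening swings the handle towards jig -x.
- handle_top (a point): Top end of the clamp's handle, on its centre line, 117 mm from the pivot (167 mm above the worktop when clamped). A round black sleeve, 16 to 19 mm thick, covers the last 75 mm; below it a 12 mm square bar. Moves and turns with the clamp; when fully open it lies back, about 20 mm above the worktop.
- clamp_foot (a point): Underside of the rubber foot (16 mm across) at the arm's end, 85 mm from the pivot; at clamp 0 it bears on the middle of the block's top. Moves and turns with the clamp. The arm is 17 mm wide, its top 9 mm above the pivot; the spindle reaches 22 mm above it. Open, the arm stands up a little behind the vertical over the pivot.
- block: Plain steel workpiece, a bar block 50 (own x) x 26 (own y) x 22 mm (z), about 200 g. Origin at the centre of its underside, z up. It starts in the nest, its x along jig x (either way is equal, it is symmetric), under the clamp foot, 2 mm clear of each end stop.
- vice: Fixed small steel toolmaker's vice, 50 x 159 x 46 mm, lying along its own y, screw handle at -y. Origin on the worktop, z up. Bed 44 mm wide (x), 16 mm above the worktop. Moving jaw (y = 8 to 30 mm, locked here) and end jaw (y = 61 to 79 mm) are 44 mm wide and reach 46 mm above the worktop.
- vice_bed (a point): Middle of the vice's open gap, on the bed, 16 mm above the worktop; axes as the vice. The gap is 31 mm (y), 30 mm deep, open at both x sides. The block goes here, its long x axis along this x (either way round): sunk below the jaw tops, 2.5 mm clear of each jaw, its ends standing 3 mm out at each side; only the ends can be gripped there.
- specimen: Bystander: round black mounted specimen, 30 mm across, 19 mm tall; origin under its centre.
- tape: Bystander: roll of tape lying flat, 100 mm across, 25 mm tall; origin under its centre.
- timer: Bystander: bench timer, 39 x 66 x 58 mm; origin under its centre.
- stapler: Bystander: black stapler lying along its y, 36 x 153 x 46 mm; origin under its centre.
There are look-alikes about, which are no part of the job. Of the things like the jig, leave any that is orange; of the rest the larger one is meant. Several things have the shape of the block; the one meant has the colours described above.

How it is judged:
By the outcome, as a careful person would: the job done as asked, in the order asked, and still so for the second after the job is handed in, with the robot touching nothing.
It also fails if it takes over 61 s, if anything falls off the work surface, if the arm or the gripper's body presses on something with over 40 N, if the wrist force passes 120 N, or if a joint passes its speed limit or range.

## Robot

A 6-joint arm with a two-finger parallel gripper is mounted at the origin on a cart in front of the work surface, level with it; the furniture and walls round the work are solid. World frame = base frame: x ahead of the robot, y to its left, z up, the work surface at z = 0. Lengths are in m, angles in rad, forces in N, time in s.
With the tool pointing down it reaches from about 0.35 to 0.775 m from the base axis. Payload 5.5 kg.
Tool frame: the origin (TCP) lies where the fingers leave the gripper's body, on its centre line; the fingertips stand env.tip_reach ahead of it and the grasp point (between the pads) lies 54 mm ahead of it (env.tip_reach is the distance from the TCP to the fingertips, in m); z points along the fingers, y is the line along which they close (so a half turn about z gives the same grasp; the last joint's range is limited). The gripper opens to 85 mm and grips with 20 to 120 N. Pads are 22 mm wide; open, the fingers measure 114 mm over their backs; the gripper's body (76 mm by 85 mm) begins 54 mm behind the grasp point. The pads swing forward as they close: fully open they stand 13 mm farther back than shut.
Start: joints at [-0.14, 0.313, 0.046, 1.304, 0, 1.431], TCP at [0.575, -0, 0.304] pointing down, gripper open.
Joint ranges: [-2.76, 2.76], [-0.86, 1.69], [-1.03, 1.26], [-2.2, 2.34], [-1.47, 1.5], [-3.14, 3.14]. Speed limits (rad/s): [2.57, 2.57, 3.14, 3.14, 3.14, 3.14].

## Interface

Orientations are given as a unit quaternion [w, x, y, z].
In Python, from workcell import status, optics, hand_in, env gives the robot as it stands.
- The arm moves only by the shell command python3 -m handwheel 'ROWS' [FORCE]. ROWS is a JSON object whose one key "deltas" holds a list of rows, each a list of 5 numbers: the opening, from -1 (shut) to 1 (fully open), then the shift along the tool's x, y, z in units of 40 mm (1.0 is 40 mm), then the turn about the tool's z in units of 10 degrees (1.0 is 10 degrees). In form: {"deltas": [[jaw, x, y, z, roll], ...]}. A call has 1 to 20 rows; each row shifts and turns the commanded pose from where the row before left it, along the tool's axes as they then stand; what a row does not reach is not made up. A row lasts 1/8 s, in which the tool goes at most 62.5 mm and 10.7 degrees, less where a joint would pass 70% of its speed; a pose out of reach is approached as far as the arm can. A call is refused whole if a number of a shift passes 1 or a number of a turn 1, either way. A call with a gripper value outside its range is refused whole. The fingers move at their own pace and stop on an object; FORCE is the grip in N (left out, the last holds). Time passes only in rows, so rows that do not move let the fingers close. It gives the time, the measured TCP pose, the force, the opening and the grip force at its end, in the units of the state.
- status.get_state(): the state, without advancing time (a new reading comes with each control period).
- optics.read_camera(name): name is "scene" or "side" or "wrist"; returns a dict with "frame" (400x640x3 uint8, red, green, blue), "depth" (400x640 float32, m along the optical axis (not along the pixel's ray), 0 where there is no reading), "vfov" (degrees; the focal length in pixels is half the picture's height over the tangent of half this angle, whatever the lens; pixels are square), "cx", "cy" (the principal point, pixels), "origin" and "attitude" of the camera in the world. Camera axes: x right, y down, z forward; pixel columns grow to the right and rows downward; lengths in m; the calibration is good to about 2 mm. A picture is of the moment at which its call begins.
- hand_in(): hands the job in; it is judged then, once.
The state is a dict: "clock": time; "joint_pos": joint angles; "qvel": joint speeds; "tau": joint torques, N m; "tcp_pos": TCP position; "orientation": TCP orientation; "wrist_force": force on the tool from outside, world axes, zero at the start; "ft_torque": the same for the moment, N m; "finger_gap": finger opening in m; "grip_force": force on a finger pad.
Only numpy, scipy, OpenCV 4.12 (cv2) and the standard library are available. Lean on these libraries where they do the work, as an engineer would, in place of code of your own. Each camera call takes 0.05 s, during which the arm holds its last target. There are 200 camera calls.

## Working session

There is one attempt and no reset: what is moved stays moved. The work goes in short steps, Python scripts to look and compute and a shell command to move; the robot and the scene stay as the last step left them, time stands still between calls to the robot, and variables do not carry over. Pictures are saved under pics/ and viewed, at most 11 in all, crops included, and the job is handed in when it is done.

```bash
mkdir -p pics; ls; cat > h.py <<'E'
import numpy as np, cv2, pickle
from scipy.spatial.transform import Rotation as R
from workcell import status, optics, hand_in, env
def rot(a):
    a=np.array(a,float)
    return a if a.shape==(3,3) else R.from_quat(np.r_[a[1:],a[0]]).as_matrix()
def snap(name,tag=None):
    c=optics.read_camera(name)
    if tag:
        cv2.imwrite(f'pics/{tag}.png',c['frame'][:,:,::-1]); pickle.dump(c,open(f'{tag}.pkl','wb'))
    return c
def load(tag): return pickle.load(open(f'{tag}.pkl','rb'))
def cloud(c):
    f=200/np.tan(np.radians(c['vfov'])/2); d=c['depth']
    v,u=np.mgrid[:400,:640]
    p=np.stack([(u-c['cx'])/f*d,(v-c['cy'])/f*d,d],-1)
    return p@rot(c['attitude']).T+np.array(c['origin'])
def pix2z(c,u,v,z):
    f=200/np.tan(np.radians(c['vfov'])/2)
    r=rot(c['attitude'])@np.array([(u-c['cx'])/f,(v-c['cy'])/f,1]); o=np.array(c['origin'])
    return o+r*(z-o[2])/r[2]
def proj(c,p):
    f=200/np.tan(np.radians(c['vfov'])/2)
    q=rot(c['attitude']).T@(np.array(p)-c['origin']); return q[:2]/q[2]*f+[c['cx'],c['cy']]
E
python3 - <<'E'
from h import *
print(status.get_state(), env.tip_reach)
for n in ['scene','side','wrist']:
    c=snap(n,n+'0'); print(n,c['origin'],c['attitude'],c['vfov'],c['cx'],c['cy'])
E
```

```text
pics
{'clock': 0.0, 'joint_pos': array([-1.39600543e-01,  3.13999377e-01,  4.49842462e-02,  1.30357747e+00,
        2.29050628e-07,  1.43122979e+00]), 'qvel': array([ 0.00064289, -0.00164031, -0.00029847,  0.00100528,  0.00095087,
       -0.00060217]), 'tau': array([-2.90074182e-03, -4.80629075e+01,  2.98531097e+01,  1.95313990e-02,
       -3.83516899e-04, -4.27451073e-05]), 'tcp_pos': array([5.74630537e-01, 4.20265617e-05, 3.03011473e-01]), 'orientation': array([-7.17329420e-04,  7.07118520e-01,  7.07094472e-01, -5.40451222e-04]), 'wrist_force': array([-0.11892299, -0.0568723 , -0.03877349]), 'ft_torque': array([ 0.00619827,  0.01941819, -0.01568491]), 'grip_force': 0.0, 'finger_gap': 0.0854311078834802} 0.0726
scene [-0.1320129  -0.65289357  0.80637834] [-0.40547802  0.8064294  -0.37902855  0.20395232] 53.781441470181626 322.10719865694386 196.9059925854728
side [0.41535281 0.94570041 0.56515695] [ 0.0568238  -0.0690842   0.83154635 -0.54820535] 52.43901980604784 317.9782402083955 204.27554127018269
wrist [0.57499412 0.06907641 0.37270805] [ 1.39384514e-01  9.90237870e-01 -1.01574360e-04 -9.52986566e-04] 61.15173006851338 317.77301289332235 200.58125911564298
```

View pics/scene0.png

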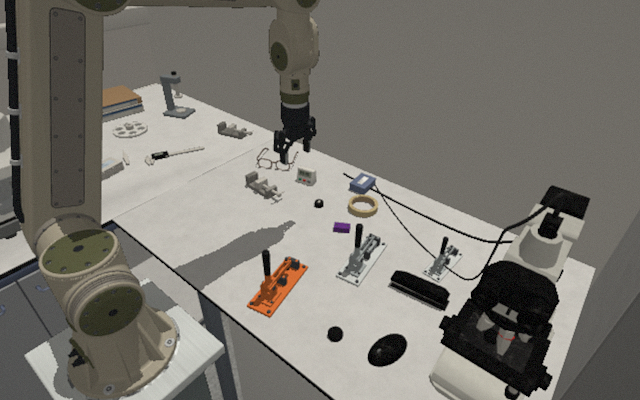

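View pics/side0.png

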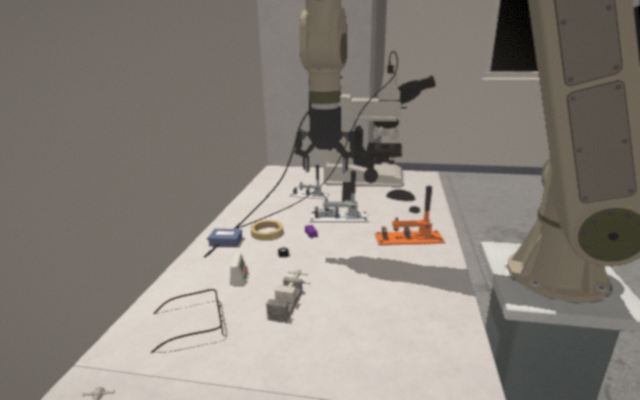

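The scene picture shows three jigs: orange (278,285), larger grey (362,258) and smaller grey (442,260). The larger grey one fits the description. There are vices at (265,187) and (233,130), the second far away. The purple block at (341,227) is a look-alike. I'll confirm with enlarged crops and depth sizes.

```bash
python3 - <<'E'
from h import *
c=load('scene0'); im=c['frame'][:,:,::-1]
a=cv2.resize(im[215:295,325:475],(800,427),interpolation=cv2.INTER_CUBIC)
cv2.imwrite('pics/crop_jig.png',a)
b=cv2.resize(im[110:215,210:330],(680,595),interpolation=cv2.INTER_CUBIC)
cv2.imwrite('pics/crop_vice.png',b)
P=cloud(c)
for n,(u0,v0,u1,v1) in dict(jig=(330,225,392,290),small=(415,235,465,285),vice=(240,168,290,208),vice2=(212,118,256,142)).items():
    p=P[v0:v1,u0:u1].reshape(-1,3); p=p[(p[:,2]>.006)&(p[:,2]<.2)&(np.linalg.norm(p,axis=1)>.1)]
    for lo,hi in((.006,.2),(.006,.013),(.03,.06)):
        q=p[(p[:,2]>lo)&(p[:,2]<hi)]
        if len(q)>5: print(n,lo,len(q),cv2.minAreaRect(q[:,:2].astype(np.float32)*1000),q[:,2].max())
E
```

```text
jig 0.006 1652 ((593.7137451171875, -239.9871826171875), (262.63092041015625, 192.42469787597656), 39.498355865478516) 0.16716023921781276
jig 0.006 692 ((593.7137451171875, -239.9871826171875), (262.63092041015625, 192.42469787597656), 39.498355865478516) 0.012962294978049904
jig 0.03 324 ((593.1351928710938, -278.856689453125), (139.54299926757812, 119.26998138427734), 18.46099281311035) 0.05998490889347552
small 0.006 1039 ((708.7191162109375, -425.68572998046875), (274.69049072265625, 147.6666717529297), 26.454275131225586) 0.12676315921714243
small 0.006 490 ((733.7343139648438, -418.06439208984375), (215.71923828125, 150.23553466796875), 29.380916595458984) 0.01299190886509205
small 0.03 294 ((652.4454956054688, -462.15338134765625), (93.7625961303711, 206.59536743164062), 83.23506927490234) 0.05900297651431219
vice 0.006 683 ((647.7227783203125, 226.44155883789062), (247.7961883544922, 182.39454650878906), 42.87076950073242) 0.0508805824944597
vice 0.006 227 ((647.7227783203125, 226.44155883789062), (247.7961883544922, 182.39454650878906), 42.87076950073242) 0.012676919517428997
vice 0.03 263 ((631.5128784179688, 202.02816772460938), (161.0685577392578, 45.802303314208984), 85.36119842529297) 0.0508805824944597
vice2 0.006 540 ((873.7191772460938, 655.780029296875), (244.73828125, 201.4236602783203), 46.15426254272461) 0.05456516303561887
vice2 0.006 202 ((873.8596801757812, 655.81298828125), (246.61167907714844, 198.972900390625), 46.814414978027344) 0.012869832486428145
vice2 0.03 185 ((870.8482055664062, 625.175048828125), (164.78369140625, 154.90367126464844), 43.13506317138672) 0.05456516303561887
```

View pics/crop_jig.png

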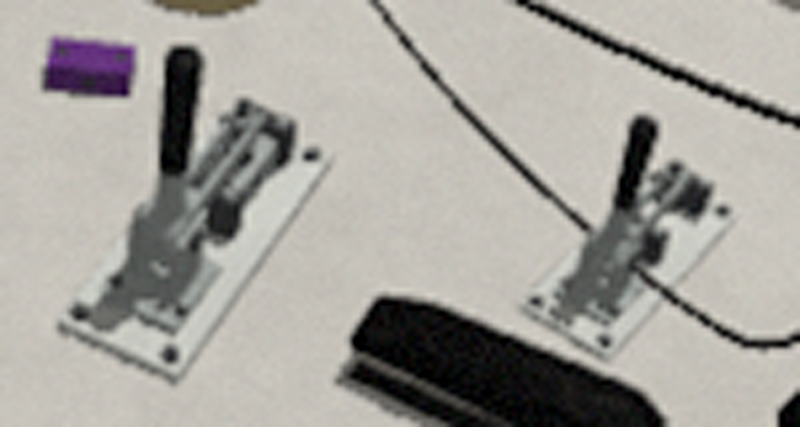

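View pics/crop_vice.png

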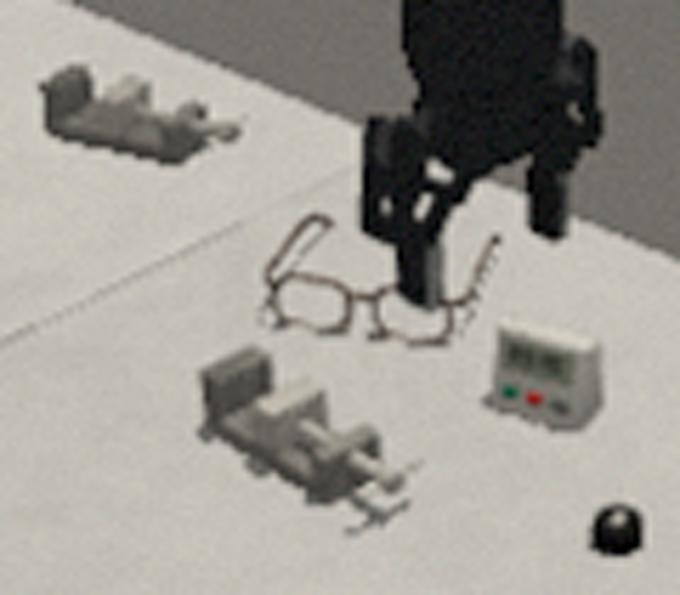

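```bash
python3 - <<'E'
from h import *
c=load('scene0')
k=lambda x,y:(325+x/5.333,215+y/5.3375)
C=[pix2z(c,*k(*q),.01)[:2] for q in((60,325),(180,380),(330,155))]
print(np.round(C,4),np.linalg.norm(C[1]-C[0]),np.linalg.norm(C[2]-C[1]))
k=lambda x,y:(210+x/5.667,110+y/5.667)
for n,x,y,z in(('endjaw L',198,378,.046),('endjaw R',265,347,.046),('mj L back',258,400,.046),('mj R',325,385,.046),('handle',375,510,.03)):
    print(n,np.round(pix2z(c,*k(x,y),z),4))
c=load('wrist0'); P=cloud(c); m=P[...,2]; print(np.round(P[::399,::639].reshape(-1,3),3))
E
python3 -m handwheel '{"deltas":[[1,-1,0,0,0],[1,-1,0,0,0],[1,-1,0,0,0],[1,-1,0,0,0],[1,-1,0,0,0],[1,-0.75,0.4,0,0],[1,0,0,0,0]]}'
python3 -c "
from h import *
snap('wrist','w1')"
```

```text
[[ 0.4735 -0.2334]
 [ 0.4829 -0.3005]
 [ 0.6706 -0.2718]] 0.06779369189448867 0.1898394510998911
endjaw L [0.608  0.2735 0.046 ]
endjaw R [0.6596 0.2685 0.046 ]
mj L back [0.6152 0.2277 0.046 ]
mj R [0.6535 0.2088 0.046 ]
handle [0.5958 0.1105 0.03  ]
[[0.266 0.166 0.004]
 [0.886 0.165 0.002]
 [0.51  0.011 0.317]
 [0.641 0.011 0.317]]
clock: 1.02
tcp_pos: [0.5913, -0.2323, 0.3028]
orientation: [-0.0, 0.708, 0.706, -0.0]
wrist_force: [-1.0, 0.8, -0.7]
finger_gap: 0.0855
grip_force: 0.0
```

View pics/w1.png

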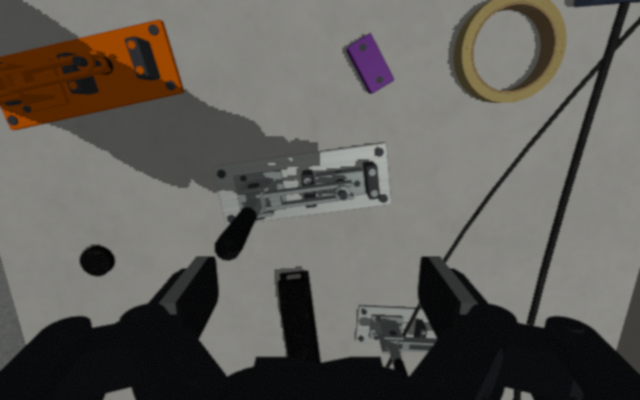

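The wrist picture shows the grey jig at (305,182), its plate corners at about (386,142), (391,203) and (229,222). The handle leans to (232,240), and the orange jig and the purple block lie at the top. I'll fit the pose from this and the scene view.

```bash
python3 - <<'E'
from h import *
c=load('w1'); P=cloud(c)
# plate-height mask near jig, fit
C=[pix2z(c,*q,.01)[:2] for q in((386,142),(391,203),(229,222))]
print(np.round(C,4),np.linalg.norm(C[1]-C[0]),np.linalg.norm(C[2]-C[1]))
A=C[0],C[1],C[2]
S=np.array([[.4735,-.2334],[.4829,-.3005],[.6706,-.2718]])
from scipy.optimize import least_squares
loc=np.array([[55,35],[55,-35],[-135,-35]])/1e3
ls=np.array([[-135,35],[-135,-35],[55,-35]])/1e3
def f(x,l): 
    Rm=np.array([[np.cos(x[2]),-np.sin(x[2])],[np.sin(x[2]),np.cos(x[2])]]); return l@Rm.T+x[:2]
for l,o in((loc,np.array(C)),(ls,S),(np.r_[loc,ls],np.r_[C,S])):
    r=least_squares(lambda x:(f(x,l)-o).ravel(),[.6,-.25,.1]); print(r.x,np.degrees(r.x[2]),np.abs(r.fun).max())
x=r.x
# depth checks in jig coordinates
Rm=np.array([[np.cos(x[2]),-np.sin(x[2])],[np.sin(x[2]),np.cos(x[2])]])
J=(P[...,:2].reshape(-1,2)-x[:2])@Rm*1e3; z=P[...,2].ravel()*1e3
def st(n,m): print(n,m.sum(),np.round([J[m].min(0),J[m].max(0),np.median(J[m],0)],1).tolist(),np.median(z[m]) if m.any() else '')
near=(np.abs(J[:,1])<33)
st('stops',near&(J[:,0]>22)&(J[:,0]<50)&(z>33)&(z<43))
st('arm',near&(J[:,0]>-60)&(J[:,0]<0)&(z>52)&(z<66))
st('plate',(np.abs(J[:,1])<60)&(np.abs(J[:,0]+40)<120)&(z>7.5)&(z<12.5))
st('handle',(np.abs(J[:,1])<60)&(np.abs(J[:,0]+85)<40)&(z>130)&(z<190))
st('htop',(np.abs(J[:,1])<60)&(np.abs(J[:,0]+85)<40)&(z>164)&(z<190))
st('foot block top',near&(np.abs(J[:,0])<24)&(z>28)&(z<36))
E
```

```text
[[ 0.6637 -0.2029]
 [ 0.6728 -0.2704]
 [ 0.4903 -0.2923]] 0.06811124217656708 0.1838325888122508
[ 0.61580652 -0.24261584  0.12215161] 6.998771475639002 0.0042343062606696735
[ 0.61133039 -0.24594745  0.15541318] 8.904519175932888 0.0011342977913416097
[ 0.61353363 -0.24455188  0.14534335] 8.327560432185422 0.006415270946670715
stops 417 [[27.3, -18.3], [39.5, 17.4], [33.1, 0.4]] 37.37731241649955
arm 695 [[-59.9, -8.9], [-0.0, 9.1], [-29.1, 2.6]] 58.04158878590976
plate 5475 [[-134.5, -35.7], [55.7, 35.9], [-34.0, 15.8]] 9.503935197089696
handle 965 [[-92.7, -8.1], [-74.8, 9.8], [-81.2, 4.0]] 163.1798084412127
htop 421 [[-91.8, -7.8], [-75.5, 9.1], [-83.9, 1.0]] 165.22557127326306
foot block top 678 [[-24.0, -13.5], [24.0, 13.1], [7.4, 5.7]] 31.462726472582695
```

```bash
python3 -m handwheel '{"deltas":[[-1,-0.5,-0.75,0,0],[-1,0,0,0,-0.83],[-1,0,0,0,0],[-1,0,0,0,0],[-1,0,0,0,0],[-1,0,0,0.8,0],[-1,0,0,0.7,0],[-1,0,0,0.7,0],[-1,0,0,0,0]]}' 20
python3 - <<'E'
from h import *
c=snap('side','s1'); im=c['frame'][:,:,::-1]
cv2.imwrite('pics/s1c.png',cv2.resize(im[90:250,260:420],(600,600),interpolation=cv2.INTER_CUBIC))
P=cloud(c); x=[.6135,-.2445];a=.14534;Rm=np.array([[np.cos(a),-np.sin(a)],[np.sin(a),np.cos(a)]])
E
```

```text
clock: 2.2
tcp_pos: [0.5599, -0.249, 0.2135]
orientation: [-0.003, 0.654, 0.756, -0.0]
wrist_force: [-0.2, 0.6, 0.1]
finger_gap: 0.0002
grip_force: 0.0
```

View pics/s1c.png

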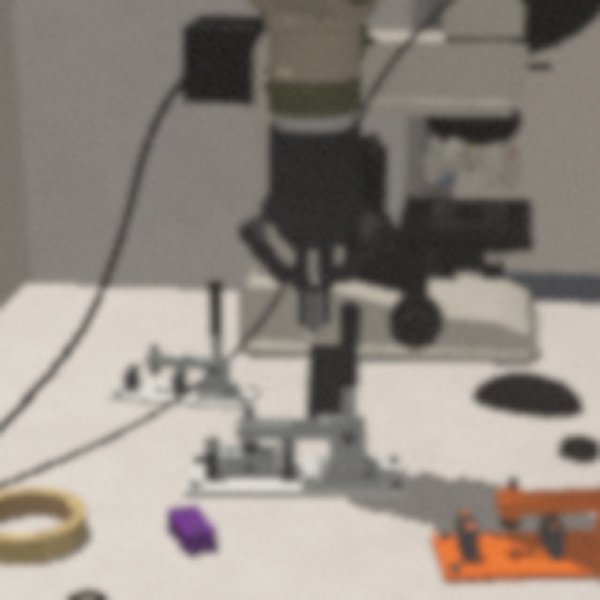

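The fingertip (315,330) hangs just on the nest side of the handle (350,305), clear of everything else. I'll push it over along the handle's arc.

```bash
python3 -m handwheel '{"deltas":[[-1,0,-0.18,0,0],[-1,0,-0.18,0,0],[-1,0,-0.18,0.01,0],[-1,0,-0.18,0.02,0],[-1,0,-0.18,0.04,0],[-1,0,-0.18,0.05,0],[-1,0,-0.18,0.07,0],[-1,0,-0.18,0.09,0],[-1,0,-0.18,0.1,0],[-1,0,-0.18,0.12,0],[-1,0,-0.18,0.14,0],[-1,0,-0.12,0.14,0]]}'
```

```text
clock: 3.75
tcp_pos: [0.4772, -0.2621, 0.1841]
orientation: [-0.0, 0.654, 0.756, -0.0]
wrist_force: [-0.4, 0.1, -0.3]
finger_gap: -0.0004
grip_force: 0.0
```

```bash
python3 -m handwheel '{"deltas":[[-1,0,0,-1,0],[-1,0,0,-1,0],[-1,0,0,-1,0],[1,0,1,-0.3,0],[1,0,1,0,0],[1,0,1,0,0],[1,0,0.4,0,0],[1,0,0,0,0]]}'
python3 - <<'E'
from h import *
print(status.get_state()['joint_pos'])
c=snap('wrist','w2'); P=cloud(c)
x=np.array([.6135,-.2445]);a=.14534;Rm=np.array([[np.cos(a),-np.sin(a)],[np.sin(a),np.cos(a)]])
J=(P[...,:2].reshape(-1,2)-x)@Rm*1e3; z=P[...,2].ravel()*1e3
def st(n,m): print(n,m.sum(),np.round([J[m].min(0),J[m].max(0),np.median(J[m],0)],1).tolist() if m.any() else '',np.median(z[m]) if m.any() else '')
n=np.abs(J[:,1])<40
st('block',n&(np.abs(J[:,0])<26.5)&(z>28)&(z<36))
st('above block',n&(np.abs(J[:,0])<40)&(z>42)&(z<150))
st('arm',n&(J[:,0]<-50)&(J[:,0]>-250)&(z>60)&(z<160))
st('stop',n&(J[:,0]>22)&(J[:,0]<50)&(z>34)&(z<42))
E
```

```text
clock: 4.75
tcp_pos: [0.6132, -0.2422, 0.3154]
orientation: [-0.001, 0.654, 0.757, -0.0]
wrist_force: [0.2, -0.0, -1.3]
finger_gap: 0.0853
grip_force: 0.0
[-4.97811381e-01  4.84926918e-01  3.29553736e-01  1.41673563e+00
 -6.85645714e-06  9.26884964e-01]
block 1138 [[-26.5, -13.0], [25.5, 16.2], [-0.1, 0.4]] 31.46327160983997
above block 0  
arm 1826 [[-130.3, -8.9], [-81.8, 9.5], [-98.8, 2.3]] 131.41699155635706
stop 387 [[27.3, -18.0], [39.6, 17.3], [33.2, -0.3]] 37.44016965604563
```

View pics/w2.png

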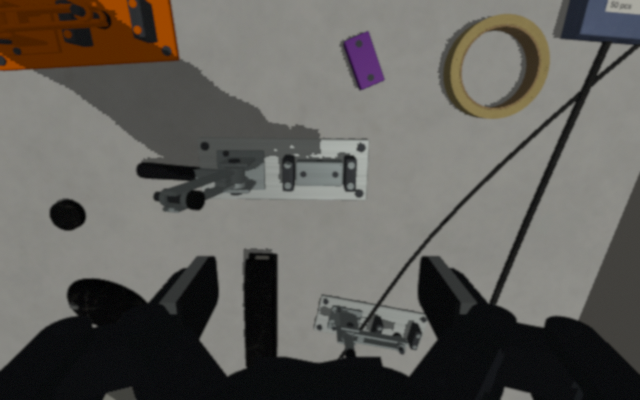

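The clamp is open (arm at (180,197), handle lying back at (165,170)). The block shows in the nest at (318,172), centred and uncovered. Next I'll roll 90°, descend part way, and search for a free spot and the vice pose.

```bash
python3 -m handwheel '{"deltas":[[1,-0.05,0,0,1],[1,0,0,0,1],[1,0,0,0,1],[1,0,0,0.3,1],[1,0,0,0.5,1],[1,0,0,0.5,1],[1,0,0,0.5,1],[1,0,0,0.5,1],[1,0,0,0.5,1],[1,0,0,0.5,0],[1,0,0,0,0]]}'
python3 - <<'E'
from h import *
print(status.get_state()['joint_pos'])
Q=[]
for t in('scene0','side0','w1','w2','wrist0'):
    p=cloud(load(t)).reshape(-1,3); Q.append(p[np.isfinite(p).all(1)])
p=np.concatenate(Q); p=p[(p[:,2]>.009)&(p[:,2]<.18)&(p[:,0]>.35)&(p[:,0]<.8)&(np.abs(p[:,1])<.35)]
H=np.zeros((70,46),int); np.add.at(H,(((p[:,1]+.35)*100).astype(int),((p[:,0]-.35)*100).astype(int)),1)
for i in range(69,-1,-2): print('%+.2f'%(-.35+i/100),''.join('#' if h>2 else '.' for h in H[i-1:i+1].sum(0)))
D=cv2.distanceTransform((H<3).astype(np.uint8),cv2.DIST_L2,5)
for i in range(0,70,5): print(-.35+i/100,D[i,::5].round().astype(int))
E
```

```text
clock: 6.18
tcp_pos: [0.6107, -0.2443, 0.1832]
orientation: [-0.001, 0.997, 0.072, -0.002]
wrist_force: [-0.9, 0.2, -0.4]
finger_gap: 0.0856
grip_force: 0.0
[-5.02386576e-01  5.29389772e-01  7.59237047e-02  1.12121661e+00
 -1.23120445e-04  2.49512890e+00]
+0.34 .....................................##.......
+0.32 ......................................##......
+0.30 ........................................##....
+0.28 ..........................#####.........##....
+0.26 ..........................#####...........#...
+0.24 ..........................#####............##.
+0.22 .........................######...............
+0.20 .........................######...............
+0.18 .........................#####...........###..
+0.16 .........................#####..........####..
+0.14 .........................#####..........####..
+0.12 .........................#####..........#####.
+0.10 .........................................####.
+0.08 ..............................................
+0.06 ..............................................
+0.04 ...........................................
[... 914 characters left out ...]
....................................##.....
-0.34 ......................................##......
-0.35 [9 7 6 5 5 6 7 3 1 5]
-0.3 [6 2 2 0 1 1 2 4 1 3]
-0.24999999999999997 [6 2 1 0 0 0 0 4 3 1]
-0.19999999999999998 [2 3 4 3 2 1 1 4 3 3]
-0.14999999999999997 [0 0 0 5 7 2 0 3 0 1]
-0.09999999999999998 [1 0 1 6 6 2 1 2 1 1]
-0.04999999999999999 [5 4 4 8 9 6 5 4 2 2]
0.0 [10  9  9 11 12  7  2  0  5  7]
0.050000000000000044 [15 14 14 12  9  7  4  3  4  5]
0.10000000000000003 [20 19 15 10  5  2  2  5  1  1]
0.15000000000000002 [25 20 15 10  5  1  1  5  0  2]
0.20000000000000007 [25 20 15 10  5  0  0  5  3  3]
0.25 [26 21 16 11  6  1  1  5  2  2]
0.30000000000000004 [26 21 16 11  6  2  2  4  0  4]
```

```bash
python3 -m handwheel '{"deltas":[[1,0.06,0,0.5,0],[1,0,0,0.5,0],[1,0,0,0.5,0],[1,0,0,0.4,0],[1,0,0,0.3,0],[1,0,0,0.3,0],[1,0,0,0,0]]}'
```

```text
clock: 7.05
tcp_pos: [0.6146, -0.2439, 0.0837]
orientation: [-0.0, 0.997, 0.072, -0.001]
wrist_force: [0.2, -0.1, -0.2]
finger_gap: 0.0855
grip_force: 0.0
```

```bash
python3 -m handwheel '{"deltas":[[-1,0,0,0,0],[-1,0,0,0,0],[-1,0,0,0,0],[-1,0,0,0,0],[-1,0,0,0,0],[-1,0,0,0,0]]}' 60
```

```text
clock: 7.8
tcp_pos: [0.6156, -0.2443, 0.0854]
orientation: [0.0, 0.997, 0.072, 0.001]
wrist_force: [-0.4, 0.4, 6.0]
finger_gap: 0.0242
grip_force: 60.3
```

```bash
python3 -m handwheel '{"deltas":[[-1,0,0,-0.2,0],[-1,0,0,-0.4,0],[-1,0,0,-0.6,0],[-1,0,0,-0.8,0],[-1,0,0,-0.8,0],[-1,-0.2,-0.8,0,0],[-1,-0.2,-0.9,0,0],[-1,-0.2,-0.9,0,0],[-1,-0.2,-0.9,0,0],[-1,-0.2,-0.9,0,0],[-1,-0.2,-0.9,0,0],[-1,-0.2,-0.9,0,0],[-1,0,-0.65,0,0],[-1,0,0,0,-1],[-1,0,0,0,-1],[-1,0,0,0,0],[-1,0,0,0,0]]}'
python3 - <<'E'
from h import *
print(status.get_state()['joint_pos'],status.get_state()['tcp_pos'],status.get_state()['orientation'])
c=snap('side','s2'); im=c['frame'][:,:,::-1]; u,v=proj(c,[.52,.02,.12]).astype(int); print(u,v)
cv2.imwrite('pics/s2c.png',cv2.resize(im[max(v-70,0):v+90,max(u-80,0):u+80],(600,600),interpolation=cv2.INTER_CUBIC))
snap('wrist','w3')
E
```

```text
clock: 9.93
tcp_pos: [0.5202, 0.0188, 0.1971]
orientation: [0.0, 0.97, 0.243, 0.0]
wrist_force: [0.9, -0.1, -2.1]
finger_gap: 0.0247
grip_force: 59.6
[-1.18113172e-01  2.66831354e-01 -2.87172079e-01  1.01638010e+00
  1.80727443e-05  2.53255144e+00] [0.52021194 0.01883422 0.19709826] [6.49531427e-05 9.70024648e-01 2.43006459e-01 1.96118331e-04]
345 221
```

View pics/s2c.png

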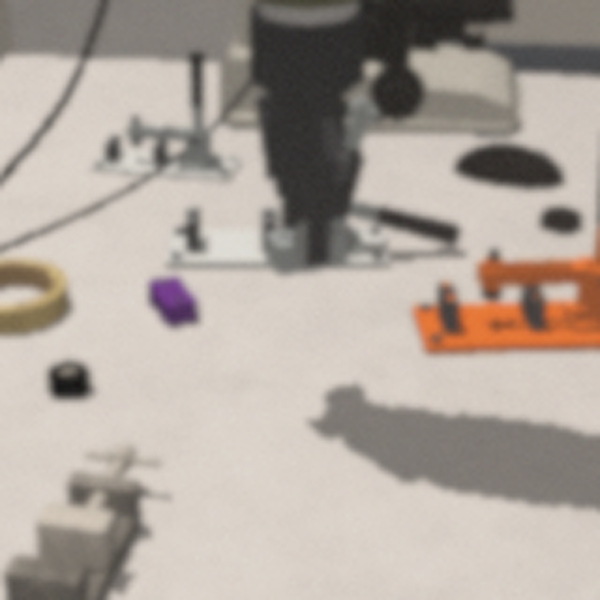

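```bash
python3 -m handwheel '{"deltas":[[-1,0,0,0.7,0],[-1,0,0,0.7,0],[-1,0,0,0.6,0],[-1,0,0,0.4,0],[-1,0,0,0.3,0],[-1,0,0,0.2,0],[-1,0,0,0.06,0],[-1,0,0,0,0]]}'
python3 -m handwheel '{"deltas":[[-1,0,0,0.03,0],[-1,0,0,0,0]]}'
```

```text
clock: 11.02
tcp_pos: [0.5205, 0.0189, 0.0786]
orientation: [0.0, 0.97, 0.244, 0.0]
wrist_force: [-0.1, -0.3, -2.9]
finger_gap: 0.0247
grip_force: 59.6
clock: 11.28
tcp_pos: [0.5204, 0.0189, 0.0774]
orientation: [0.0, 0.97, 0.244, 0.0]
wrist_force: [-0.6, 0.6, -2.8]
finger_gap: 0.0247
grip_force: 59.6
```

```bash
for i in 1 2 3; do python3 -m handwheel '{"deltas":[[-1,0,0,0.025,0],[-1,0,0,0,0]]}' | egrep 'tcp|wrist'; done
```

```text
tcp_pos: [0.5202, 0.0189, 0.0761]
wrist_force: [0.8, -0.1, -1.9]
tcp_pos: [0.5203, 0.0189, 0.0754]
wrist_force: [-0.6, -0.4, 1.2]
tcp_pos: [0.5203, 0.0189, 0.0754]
wrist_force: [-4.8, -0.1, 11.2]
```

```bash
python3 -m handwheel '{"deltas":[[-0.2,0,0,0,0],[0,0,0,0,0],[1,0,0,0,0],[1,0,0,0,0],[1,0,0,0,0],[1,0,0,-0.5,0],[1,0,0,-0.8,0],[1,0,0,-1,-1],[1,0,0,-1,-1],[1,0,0,-0.5,-1],[1,0,0,0,-1],[1,0,0,0,-1],[1,0,0,0,-1],[1,0,0,0,-1],[1,0,0,0,-1],[1,0,0,0,-1],[1,0,0,0,0]]}'
python3 - <<'E'
from h import *
c=snap('wrist','w4'); P=cloud(c).reshape(-1,3)
m=(np.hypot(P[:,0]-.52,P[:,1]-.019)<.06)&(P[:,2]>.016)&(P[:,2]<.028)
print(m.sum(),np.median(P[m,2]),cv2.minAreaRect(P[m,:2].astype(np.float32)*1000))
print(status.get_state()['joint_pos'])
p=cloud(load('scene0'))
for t in('w4','wrist0','scene0'):
    q=cloud(load(t)).reshape(-1,3); m=(q[:,0]>.55)&(q[:,0]<.72)&(q[:,1]>.06)&(q[:,1]<.32)&(q[:,2]>.041)&(q[:,2]<.052)
    if m.sum()>20: print(t,m.sum(),np.median(q[m,2]),cv2.minAreaRect(q[m,:2].astype(np.float32)*1000))
E
```

```text
clock: 14.15
tcp_pos: [0.5201, 0.0189, 0.226]
orientation: [-0.0, 0.514, 0.858, -0.0]
wrist_force: [0.1, -0.4, -0.5]
finger_gap: 0.0853
grip_force: 0.0
1845 0.021453484244946752 ((519.1934814453125, 17.305526733398438), (50.10774230957031, 26.636642456054688), 28.322412490844727)
[-1.17971706e-01  2.45877200e-01 -2.39752942e-01  1.08527743e+00
 -5.00699817e-06  9.62163058e-01]
w4 2207 0.04455033546828796 ((631.6470947265625, 219.41824340820312), (23.33788299560547, 43.99253845214844), 85.46931457519531)
scene0 106 0.046321772489411606 ((635.11474609375, 244.70718383789062), (75.17626190185547, 44.994842529296875), 86.4277114868164)
```

The block lies flat at (0.519, 0.017), long axis 28.3°, top at 21.5 mm. I'll take it by its ends.

```bash
python3 -m handwheel '{"deltas":[[1,-0.02,-0.04,0.8,0],[1,0,0,0.9,0],[1,0,0,0.8,0],[1,0,0,0.6,0],[1,0,0,0.4,0],[1,0,0,0.27,0],[1,0,0,0,0],[-1,0,0,0,0],[-1,0,0,0,0],[-1,0,0,0,0],[-1,0,0,0,0]]}' 60
```

```text
clock: 15.58
tcp_pos: [0.52, 0.0174, 0.0764]
orientation: [0.001, 0.513, 0.858, 0.0]
wrist_force: [-1.0, 1.1, 6.3]
finger_gap: 0.0485
grip_force: 63.3
```

```bash
python3 -m handwheel '{"deltas":[[-1,0,0,-0.2,0],[-1,0,0,-0.4,0],[-1,0,0,-0.7,0],[-1,0,0,-0.8,0],[-1,0,0,-0.8,0],[-1,0.3,0.8,0,0],[-1,0.3,0.8,0,0],[-1,0.3,0.8,0,0],[-1,0.3,0.8,0,0],[-1,0.33,0.73,0,0],[-1,0,0,0,1],[-1,0,0,0,1],[-1,0,0,0,1],[-1,0,0,0,0.26],[-1,0,0,0,0],[-1,0,0,0,0]]}'
python3 - <<'E'
from h import *
s=status.get_state(); print(s['tcp_pos'],R.from_quat(np.r_[s['orientation'][1:],s['orientation'][0]]).as_matrix().round(4).tolist())
c=snap('wrist','w5'); q=cloud(c).reshape(-1,3)
b=(q[:,0]>.58)&(q[:,0]<.69)&(q[:,1]>.1)&(q[:,1]<.32)
m=b&(q[:,2]>.041)&(q[:,2]<.05)
r=cv2.minAreaRect(q[m,:2].astype(np.float32)*1000); print(m.sum(),np.median(q[m,2]),r)
for lo,hi in((.1,.241),(.241,.32)):
    k=m&(q[:,1]>lo)&(q[:,1]<hi); print(k.sum(),cv2.minAreaRect(q[k,:2].astype(np.float32)*1000))
k=b&(q[:,2]>.012)&(q[:,2]<.02)&(q[:,1]>.225)&(q[:,1]<.265); print('bed',k.sum(),np.median(q[k,2]),cv2.minAreaRect(q[k,:2].astype(np.float32)*1000) if k.any() else '')
E
```

```text
clock: 17.58
tcp_pos: [0.6283, 0.1458, 0.1911]
orientation: [-0.0, 0.733, 0.68, -0.0]
wrist_force: [-0.1, 0.2, -2.8]
finger_gap: 0.0484
grip_force: 62.7
[0.62831309 0.14581397 0.1911381 ] [[0.0742, 0.9972, -0.0006], [0.9972, -0.0742, -0.0001], [-0.0001, -0.0006, -1.0]]
4029 0.0447971228136311 ((633.7051391601562, 240.0229034423828), (62.322566986083984, 43.965545654296875), 85.77146911621094)
2640 ((631.9816284179688, 219.82504272460938), (21.766765594482422, 43.11914825439453), 85.72959899902344)
1389 ((635.6687622070312, 266.7653503417969), (8.8256254196167, 43.971065521240234), 85.52912139892578)
bed 3263 0.01563358975981416 ((634.294921875, 248.38742065429688), (30.585769653320312, 44.07976531982422), 85.7368392944336)
```

View pics/w5.png

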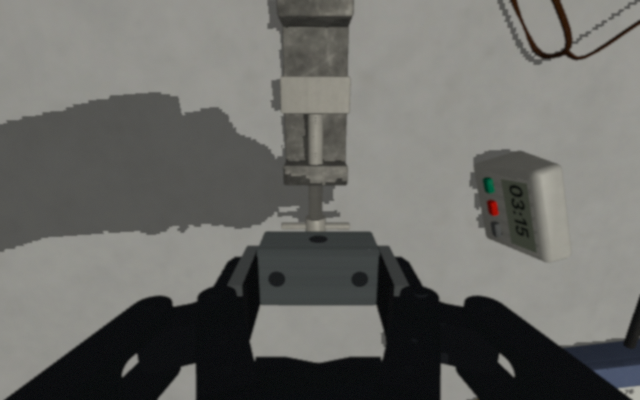

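The picture shows the block held by its ends (318,268). The vice is straight ahead, with the gap between the moving jaw (315,95) and the end jaw (315,10). I'll measure the held block in the same frame.

```bash
python3 - <<'E'
from h import *
c=load('w5'); P=cloud(c); T=np.array([.6283,.1458]); a=np.radians(85.75)
ex=np.array([np.cos(a),np.sin(a)]); ey=np.array([np.sin(a),-np.cos(a)])
v,u=np.mgrid[:400,:640]
reg=(u>262)&(u<374)&(v>225)&(v<305)
z=P[...,2]; print(np.percentile(z[reg],[5,25,50,75,95]).round(4))
m=reg&(z>.133)&(z<.145)
d=(P[m][:,:2]-T)*1e3; print('tool x',np.percentile(d@ex,[0.5,2,50,98,99.5]).round(1),'tool y',np.percentile(d@ey,[.5,2,50,98,99.5]).round(1))
print(cv2.minAreaRect(P[m][:,:2].astype(np.float32)*1000))
for r in range(232,306,8): print(r,z[r,320].round(4),((P[r,320,:2]-T)@ex*1e3).round(1))
# vice faces along its centreline column profile
for r in range(0,130,4): print(r,(z[r,316]*1e3).round(1),((P[r,316,:2]-T)@ex*1e3).round(1),end=' | ')
E
```

```text
[0.0302 0.1321 0.1358 0.1364 0.137 ]
tool x [-12.2 -11.7   1.5  13.   13.3] tool y [-22.2 -21.5   0.3  22.2  22.8]
((628.9473266601562, 146.27622985839844), (26.648353576660156, 46.38307189941406), 84.6148681640625)
232 0.1171 13.0
240 0.1262 12.8
248 0.1347 12.9
256 0.1365 10.3
264 0.1356 6.3
272 0.1359 2.8
280 0.1362 -0.6
288 0.1366 -4.1
296 0.1363 -8.0
304 0.1364 -11.7
0 44.8 125.3 | 4 45.2 123.2 | 8 46.4 120.9 | 12 45.0 119.2 | 16 45.9 116.9 | 20 35.0 117.2 | 24 24.9 117.1 | 28 15.6 116.6 | 32 15.8 114.2 | 36 16.5 111.6 | 40 15.7 109.4 | 44 16.7 106.8 | 48 16.1 104.4 | 52 16.8 101.9 | 56 15.8 99.5 | 60 14.6 97.2 | 64 14.8 94.6 | 68 15.5 92.0 | 72 15.3 89.5 | 76 43.2 84.9 | 80 45.0 82.5 | 84 43.8 80.3 | 88 45.1 77.9 | 92 43.4 75.7 | 96 44.6 73.3 | 100 43.2 71.0 | 104 45.4 68.6 | 108 45.4 66.3 | 112 43.3 63.9 | 116 33.2 61.1 | 120 32.5 58.5 | 124 32.8 56.0 | 128 32.8 53.4 |
```

```bash
python3 -m handwheel '{"deltas":[[-1,0.6,-0.05,0,0],[-1,0.7,0,0,0],[-1,0.7,0,0,0],[-1,0.54,0,0.2,0],[-1,0,0,0.5,0],[-1,0,0,0.5,0],[-1,0,0,0.35,0],[-1,0,0,0,0],[-1,0,0,0,0]]}'
python3 - <<'E'
from h import *
s=status.get_state(); T=s['tcp_pos'][:2]; M=R.from_quat(np.r_[s['orientation'][1:],s['orientation'][0]]).as_matrix(); ex,ey=M[:2,0],M[:2,1]
print(np.degrees(np.arctan2(ex[1],ex[0])), 'err to (.6341,.2468)',((np.array([.6341,.2468])-T)@ex).round(4),((np.array([.6341,.2468])-T)@ey).round(4))
c=snap('wrist','w6'); P=cloud(c); z=P[...,2]
for r in range(120,330,8): print(r,(z[r,318]*1e3).round(1),((P[r,318,:2]-T)@ex*1e3).round(1),end=' | ')
E
```

```text
clock: 18.75
tcp_pos: [0.6346, 0.2474, 0.1299]
orientation: [0.0, 0.733, 0.68, 0.0]
wrist_force: [0.3, 0.4, -2.5]
finger_gap: 0.0488
grip_force: 62.7
85.6960505488225 err to (.6341,.2468) -0.0007 -0.0005
120 3.1 60.0 | 128 2.9 55.6 | 136 0.9 50.9 | 144 2.0 46.4 | 152 2.0 41.8 | 160 2.6 37.2 | 168 7.3 33.3 | 176 29.0 33.2 | 184 45.8 32.9 | 192 45.7 29.1 | 200 45.6 25.1 | 208 45.6 21.2 | 216 45.7 17.2 | 224 15.9 2.3 | 232 56.7 13.3 | 240 65.5 13.1 | 248 73.5 13.0 | 256 74.5 9.9 | 264 75.3 6.8 | 272 74.4 2.7 | 280 74.6 -0.8 | 288 74.2 -4.8 | 296 75.0 -8.1 | 304 74.6 -12.1 | 312 44.5 -36.5 | 320 31.7 -50.4 | 328 31.9 -55.6 |
```

View pics/w6.png

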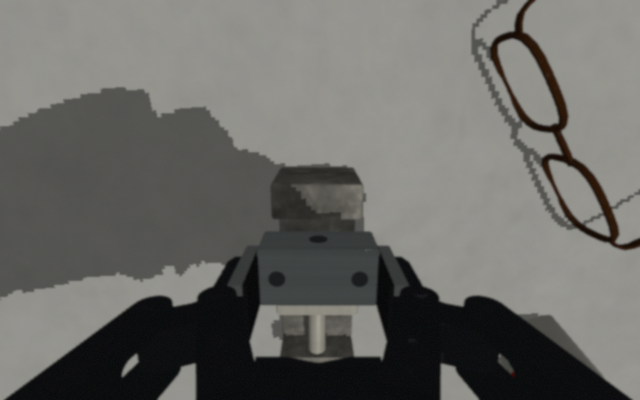

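The block (318,268) sits square over the gap. It is centred on the end jaw (318,195) to within about 0.5 mm both ways. I'll lower it.

```bash
python3 -m handwheel '{"deltas":[[-1,-0.012,0,0.2,0],[-1,0,0,0.2,0],[-1,0,0,0.2,0],[-1,0,0,0.15,0],[-1,0,0,0.05,0],[-1,0,0,0,0]]}' | egrep 'tcp|wrist'
for i in 1 2; do python3 -m handwheel '{"deltas":[[-1,0,0,0.04,0],[-1,0,0,0,0]]}' | egrep 'tcp|wrist'; done
```

```text
tcp_pos: [0.6341, 0.2469, 0.0971]
wrist_force: [-0.4, 0.2, -2.0]
tcp_pos: [0.6342, 0.2469, 0.0959]
wrist_force: [0.7, 0.2, -3.2]
tcp_pos: [0.6341, 0.2469, 0.094]
wrist_force: [0.2, -0.5, -2.3]
```

```bash
for i in 1 2 3 4; do python3 -m handwheel '{"deltas":[[-1,0,0,0.02,0],[-1,0,0,0,0]]}' | egrep 'tcp|wrist'; done
```

```text
tcp_pos: [0.6341, 0.2468, 0.0933]
wrist_force: [0.2, -0.9, -3.1]
tcp_pos: [0.6342, 0.2469, 0.0925]
wrist_force: [0.2, -0.3, -1.9]
tcp_pos: [0.6342, 0.2469, 0.0925]
wrist_force: [-3.3, -1.4, 4.3]
tcp_pos: [0.6342, 0.2469, 0.0925]
wrist_force: [-4.4, -1.1, 8.6]
```

It rests on the bed: contact at TCP z 0.0925, as predicted. I'll let go and back off.

```bash
python3 -m handwheel '{"deltas":[[0.3,0,0,0,0],[0.4,0,0,0,0],[0.8,0,0,0,0],[0.8,0,0,0,0],[0.8,0,0,-0.3,0],[0.8,0,0,-0.6,0],[0.8,0,0,-0.8,0],[0.8,0,0,-1,0],[0.8,-0.5,0,-0.8,0],[0.8,-0.8,0,0,0],[0.8,-0.8,0,0,0],[0.8,0,0,0,0],[0.8,0,0,0,0]]}'
python3 - <<'E'
from h import *
c=snap('wrist','w7'); P=cloud(c); q=P.reshape(-1,3); o=np.array([.6341,.2465]); a=np.radians(-4.28)
Rm=np.array([[np.cos(a),-np.sin(a)],[np.sin(a),np.cos(a)]]); V=(q[:,:2]-o)@Rm*1e3; z=q[:,2]*1e3
def st(n,m): print(n,m.sum(),np.percentile(V[m],[0.5,50,99.5],axis=0).round(1).tolist(),np.percentile(z[m],[5,50,95]).round(1))
st('block top',(np.abs(V[:,0])<35)&(np.abs(V[:,1])<15)&(z>32)&(z<42))
st('jaws',(np.abs(V[:,0])<35)&(np.abs(V[:,1])<40)&(z>42.5)&(z<50))
im=c['frame'][:,:,::-1]; u,v=proj(c,[.634,.2465,.038]).astype(int); u0=np.clip(u-100,0,440);v0=np.clip(v-75,0,250)
cv2.imwrite('pics/w7c.png',cv2.resize(im[v0:v0+150,u0:u0+200],(800,600),interpolation=cv2.INTER_CUBIC))
c=snap('scene','e1'); P=cloud(c); J=(P[...,:2].reshape(-1,2)-[.6135,-.2445])@np.array([[.9894,-.1449],[.1449,.9894]])*1e3; zz=P[...,2].ravel()*1e3
m=(np.abs(J[:,1])<20)&(np.abs(J[:,0]+100)<60)&(zz>100)&(zz<160); print('arm up',m.sum(),np.median(J[m],0))
E
```

```text
clock: 22.68
tcp_pos: [0.628, 0.1633, 0.2316]
orientation: [0.0, 0.733, 0.68, 0.001]
wrist_force: [-0.4, 0.7, 0.1]
finger_gap: 0.0771
grip_force: 0.0
block top 2483 [[-24.3, -11.9], [0.1, 0.8], [24.9, 13.3]] [36.3 37.6 38.8]
jaws 3472 [[-21.4, -37.1], [0.0, 16.3], [21.6, 33.5]] [43.6 45.  46.5]
arm up 125 [-109.16678778   -1.03182621]
```

View pics/w7c.png

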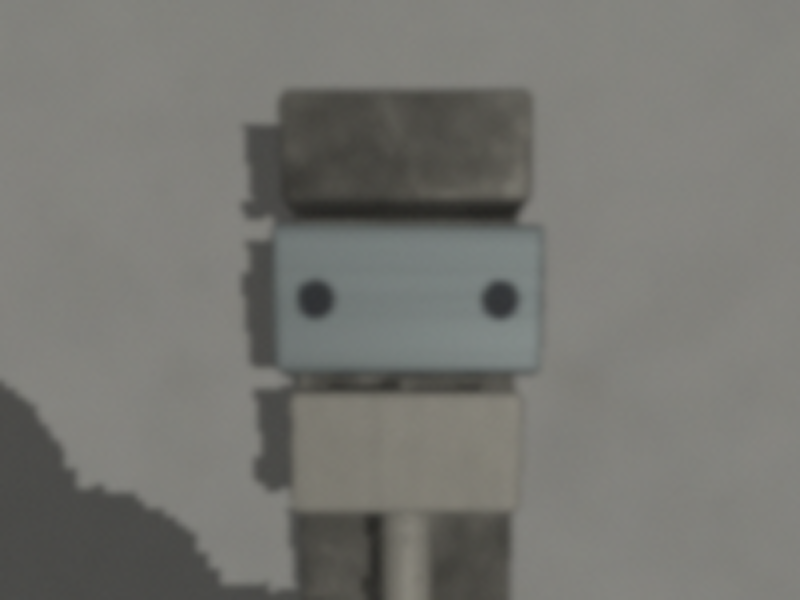

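The block lies flat in the gap (410,298), clear of both jaws. Its top is at 37.6 mm and its ends overhang evenly to within about 0.3 mm. The clamp arm still stands open, and the gripper is clear.

```bash
python3 -c "
from workcell import hand_in
print(hand_in())"
```

```text
the job is handed in; nothing more can be done
None
```

The job is handed in at about 23 s of the 61 s allowed: the clamp stands open, the block was set down on the worktop, regripped by its ends, and now lies flat and centred in the vice; I kept clear of the other things but did not re-measure their positions.

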